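# Fit the hold-down plate, break the lid stay and shut the sample case

## Robot

A 6-joint arm with a two-finger parallel gripper is mounted at the origin on a cart in front of the work surface, level with it; the furniture and walls round the work are solid. World frame = base frame: x ahead of the robot, y to its left, z up, the work surface at z = 0. Lengths are in m, angles in rad, forces in N, time in s.
With the tool pointing down it reaches from about 0.35 to 0.875 m from the base axis. Payload 4.2 kg.
Tool frame: the origin (TCP) lies on the centre line of the jaws, within the pads' length; the fingertips stand env.tips_ahead ahead of it and the grasp point (between the pads) lies 6 mm ahead of it (env.tips_ahead is the distance from the TCP to the fingertips, in m); z points along the fingers, y is the line along which they close (so a half turn about z gives the same grasp; the last joint's range is limited). The gripper opens to 85 mm and grips with 20 to 120 N. Pads are 22 mm wide; open, the fingers measure 114 mm over their backs; the gripper's body (76 mm by 85 mm) begins 54 mm behind the grasp point. The pads swing forward as they close: fully open they stand 13 mm farther back than shut.
Start: joints at [1.476, 0.385, 0.008, 0, -1.194, -0.259], TCP at [0.217, 0.586, 0.218] pointing down, gripper open.
Joint ranges: [-3.14, 3.14], [-1.21, 2.06], [-1.07, 1.41], [-3.16, 2.05], [-2.99, -0.16], [-3.1, 3.1]. Speed limits (rad/s): [2.79, 2.79, 3.14, 3.14, 3.14, 3.14].

## Interface

Orientations are given as a unit quaternion [x, y, z, w].
In Python, from rig import env gives the robot as it stands.
- The arm moves only by the tool jog_arm, never from a script. Its argument "moves" is one flat list of numbers, 4 for each row, row after row: the shift along the tool's x, y, z in m, then the turn about the tool's z in rad. In form: [x, y, z, turn, x, y, z, turn, ...]. A call has exactly 10 rows; each row is the pose to reach, as a shift and turn from the pose commanded when the call began, along the tool's axes at that moment; what a row does not reach only later rows make up. A row lasts 1/12 s, in which the tool goes at most 41.7 mm and 7.16 degrees, less where a joint would pass 70% of its speed; a pose out of reach is approached as far as the arm can. A call with a gripper value outside its range is refused whole. "jaw" is the finger opening in m, from 0 to 0.0854, set as the call begins (left out, the last holds). The fingers move at their own pace and stop on an object; "squeeze" is the grip in N (left out, the last holds). Time passes only in rows, so rows that repeat a pose let the fingers close, or fill a call up. It gives the time, the measured TCP pose, the force, the opening and the grip force at its end, in the units of the state.
- env.state(): the state, without advancing time (a new reading comes with each control period).
- env.read_camera(name): name is "side" or "top"; returns the picture (480x640x3 uint8, red, green, blue); there is no depth.
- env.camera_params(name): a dict with "fx", "fy", "cx", "cy" (pixels), "T" (4x4, takes a point from camera to world coordinates). Camera axes: x right, y down, z forward; pixel columns grow to the right and rows downward; lengths in m; the calibration is good to about 2 mm. A picture is of the moment at which its call begins. camera_params takes no time and is no camera call.
- env.close_job(): hands the job in; it is judged then, once.
Trained networks look in the newest picture that a camera, given by its name, has taken for a name from the list of things; names that differ only in an ending like _2 or _b are one class to them, and where a whole thing is asked for, a point or a joint stands for the part that bears it (a point fixed in the world has none). Each returns a list of dicts, best first, with "p" (0 to 1); they miss things now and then, are a little off and sometimes report something else, mostly with a low value. They report only what shows in the picture. A call takes as long as a camera call. They do not tell look-alikes from the thing itself.
- env.look_for(camera, name): "at" ([column, row] in pixels, amid what is visible of it).
- env.trace(camera, name): "pixels" (480x640 bool, what is visible of it) and "at" ([column, row] in pixels, amid what is visible of it).
The state is a dict: "time_s": time; "joints": joint angles; "qvel": joint speeds; "effort": joint torques, N m; "tcp_pos": TCP position; "orientation": TCP orientation; "contact_force": force on the tool from outside, world axes, zero at the start; "moment": the same for the moment, N m; "grip_width": opening from 0.0 (shut) to 1.0 (fully open); "grasp_force": force on a finger pad.
Only numpy, scipy, OpenCV 4.12 (cv2) and the standard library are available. Lean on these libraries where they do the work, as an engineer would, in place of code of your own. Each camera call takes 0.05 s, during which the arm holds its last target. There are 200 camera calls.

## Task

Put the hold-down plate back into the open sample case: tuck its rear edge under the lip at the back wall, then lower its front until the plate lies flat on the runners, and let go of it. Then push the knee of the folding lid stay backwards through its dead point, and lower the lid gently until it is fully shut. Do not disturb the bottles and the jar round the case.

Things in the scene. Friction and masses are not known exactly. Their poses are not given: they have to be found in the camera images.
- case: the open grey metal sample case, fast on the table: 150 mm front to back (x), 190 wide (y), 70 high, walls 5, so 140 x 180 inside. Origin: centre of its underside; x points to its back (hinge side, away from the robot), y to its left, z up. Inside, along each side wall, a 12 mm wide runner, top 28 mm above the origin, carries the plate; a black bed with white caps lies below that.
- lip_edge (a point): middle of the front edge of the steel lip inside the case's back wall, at its underside (case x +56 mm, z 41 mm). The lip is 3 mm thick, juts 14 mm forward from that wall along its whole width, and leaves 13 mm between itself and the height of the runners.
- plate: the hold-down plate, loose, flat on the table left of the case: bare aluminium, 132 mm front to back (x) x 170 wide (y) x 4, about 0.12 kg. Origin: centre of its underside; x points to its rear edge. A black fin stands on it nearer the front edge. It goes in with the fin to the front; it is longer than the 126 mm opening before the lip, so it passes only tilted, about 20 degrees, rear edge low.
- plate_grip (a point): point in the grip fin, 26 mm above the plate's underside and 42 mm in front of its origin. The fin is 30 mm long (x, along the plate's x), 10 mm thick (y), its top 32 mm above the underside; pinch it across y.
- plate_rear (a point): middle of the plate's rear edge, at its underside, 66 mm behind its origin
- case_lid (a joint): lid angle: 0 as found, open, leaning 15 degrees back past upright; grows as the lid closes; 1.833 rad is fully shut on the rim. While the stay is locked the lid cannot be lowered. The hinge is stiff: with the stay broken the lid stays where it is left, and 1 to 4 N near its free edge moves it.
- lid_hinge (a point): middle of the lid's hinge line, on the top of the case's back wall (75 mm behind the case's origin, 70 mm up); the line runs along the case's y
- lid_edge (a point): middle of the lid's free edge on its outer face (turned away from the robot while open, uppermost when shut), 150 mm from the hinge; z along the lid away from the hinge, x out of the outer face. The lid is 196 mm wide, 6 thick (outer face 6 mm off the hinge line), with a 50 mm wide tab 15 mm beyond the edge and 8 mm skirts on the inner side.
- stay_upper (a joint): knee angle of the folding stay outside the case's right (-y) wall: two flat 74 mm links from a pivot on the case to the lid (85 mm from the hinge). 0 = locked at its stop, just past straight; 0.1 = straight (dead point); grows as the knee goes back and down and the stay folds; about 2.9 with the lid shut. It stays where left; the pin takes 2 to 5 N through the dead point, up to 20 N beyond 0.6.
- knee_pin (a point): middle of the black round pin sticking out sideways (-y) from the knee: 14 mm diameter, 47 long along the case's y (23.5 to either side), about 104 above the table and 41 behind the case's origin when locked. Pushed on its front toward the case's back it breaks the stay, moving back and down on a 74 mm circle about the stay's pivot (10 mm in front of the case's origin, 50 up).
- reagent_bottle: bystander: white bottle, 73 mm in diameter, 161 mm high, standing loose behind the case; origin under its centre
- jar: bystander: small white screw jar, 47 mm in diameter, 56 mm high, loose in front of the case; origin under its centre
- dropper_bottle: bystander: dropper bottle, 33 mm in diameter, 99 mm high, loose in front of the case; origin under its centre
Things that resemble listed ones, but are neither listed nor needed, are in the scene too. There is more than one size of the plate; the one meant has the size given above.

How it is judged:
By the outcome, as a careful person would: the job done as asked, in the order asked, and still so for the second after the job is handed in, with the robot touching nothing.
It also fails if it takes over 64 s, if anything falls off the work surface, if the arm or the gripper's body presses on something with over 40 N, if the wrist force passes 120 N, or if a joint passes its speed limit or range.

## Working session

There is one attempt and no reset: what is moved stays moved. The work goes in short steps, Python scripts to look and compute and a tool call to move; the robot and the scene stay as the last step left them, time stands still between calls to the robot, and variables do not carry over. Pictures are saved under pics/ and viewed, at most 10 in all, crops included, and the job is handed in when it is done.

Besides the shell and the picture viewer there is one more tool, called after ">>>" as name(argument=value, ...) on one line, values as JSON. jog_arm: Moves the arm, as the interface text tells. Its arguments: {"type":"object","properties":{"moves":{"type":"array","items":{"type":"number"}},"jaw":{"type":"number"},"squeeze":{"type":"number"}},"required":["moves"]}

```bash
mkdir -p pics; ls; cat > h.py <<'E'
import numpy as np, cv2
from rig import env
from scipy.spatial.transform import Rotation as R
def snap(c,name=None):
    im=env.read_camera(c)
    if name: cv2.imwrite(f'pics/{name}.png',im[:,:,::-1])
    return im
def cam(c):
    p=env.camera_params(c); return p,np.array(p['T'])
def proj(c,P):
    p,T=cam(c); q=np.linalg.inv(T)@np.append(P,1); return np.array([p['fx']*q[0]/q[2]+p['cx'],p['fy']*q[1]/q[2]+p['cy']])
def ray(c,uv):
    p,T=cam(c); d=T[:3,:3]@np.array([(uv[0]-p['cx'])/p['fx'],(uv[1]-p['cy'])/p['fy'],1]); return T[:3,3],d
def atz(c,uv,z):
    o,d=ray(c,uv); return o+d*(z-o[2])/d[2]
E
python3 - <<'E'
from h import *
np.set_printoptions(precision=4,suppress=True)
for c in('top','side'):
    snap(c,c+'0'); print(c,cam(c))
    for n in ['case','plate','plate_grip','plate_rear','lip_edge','lid_hinge','lid_edge','knee_pin','reagent_bottle','jar','dropper_bottle']:
        print(n,[(np.round(d['at']),round(d['p'],2)) for d in env.look_for(c,n)][:4])
print(env.tips_ahead, env.state())
E
```

```text
pics
top ({'fx': 458.7888735377762, 'fy': 458.7888735377762, 'cx': 327.94494399609175, 'cy': 239.25390034191767, 'T': array([[ 0.0255, -0.9974,  0.0673,  0.4373],
       [-0.9996, -0.0248,  0.0112,  0.3149],
       [-0.0095, -0.0676, -0.9977,  1.4117],
       [ 0.    ,  0.    ,  0.    ,  1.    ]])}, array([[ 0.0255, -0.9974,  0.0673,  0.4373],
       [-0.9996, -0.0248,  0.0112,  0.3149],
       [-0.0095, -0.0676, -0.9977,  1.4117],
       [ 0.    ,  0.    ,  0.    ,  1.    ]]))
case [(array([407., 242.]), 0.9)]
plate [(array([314., 245.]), 0.61), (array([200., 262.]), 0.58), (array([390., 292.]), 0.17)]
plate_grip [(array([200., 264.]), 0.57), (array([318., 244.]), 0.55)]
plate_rear [(array([318., 244.]), 0.71), (array([206., 266.]), 0.63)]
lip_edge [(array([409., 244.]), 0.59)]
lid_hinge [(array([406., 246.]), 0.95)]
lid_edge [(array([410., 222.]), 0.66), (array([390., 292.]), 0.64)]
knee_pin [(array([318., 243.]), 0.51), (array([450., 240.]), 0.48)]
reagent_bottle [(array([396., 200.]), 0.64)]
jar [(array([392., 293.]), 0.73), (array([423., 292.]), 0.23)]
dropper_bottle []
side ({'
[... 821 characters left out ...]
0.77), (array([398., 342.]), 0.45)]
knee_pin [(array([454., 293.]), 0.68)]
reagent_bottle [(array([450., 289.]), 0.32)]
jar [(array([360., 329.]), 0.74)]
dropper_bottle [(array([398., 340.]), 0.83)]
0.025 {'time_s': 1.2, 'joints': array([ 1.4756,  0.3847,  0.0079,  0.    , -1.194 , -0.2586]), 'qvel': array([ 0.001 ,  0.001 ,  0.0015,  0.0016,  0.0008, -0.0007]), 'effort': array([  0.0009, -39.2095,  18.8619,   4.1909,  -0.0005,  -0.    ]), 'tcp_pos': array([0.2165, 0.5863, 0.2177]), 'orientation': array([ 0.9844, -0.176 ,  0.    ,  0.    ]), 'contact_force': array([-0.527 ,  0.0859,  0.2599]), 'moment': array([-0.0248,  0.0041, -0.0185]), 'grasp_force': 0.0, 'grip_width': 1.0008798770893328}
```

```bash
python3 - <<'E'
import cv2
a=cv2.imread('pics/top0.png')[150:330,150:490]; cv2.imwrite('pics/topc.png',cv2.resize(a,(800,424),interpolation=cv2.INTER_CUBIC))
a=cv2.imread('pics/side0.png')[190:370,120:520]; cv2.imwrite('pics/sidec.png',cv2.resize(a,(800,360),interpolation=cv2.INTER_CUBIC))
E
```

```text
(no output)
```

View pics/topc.png

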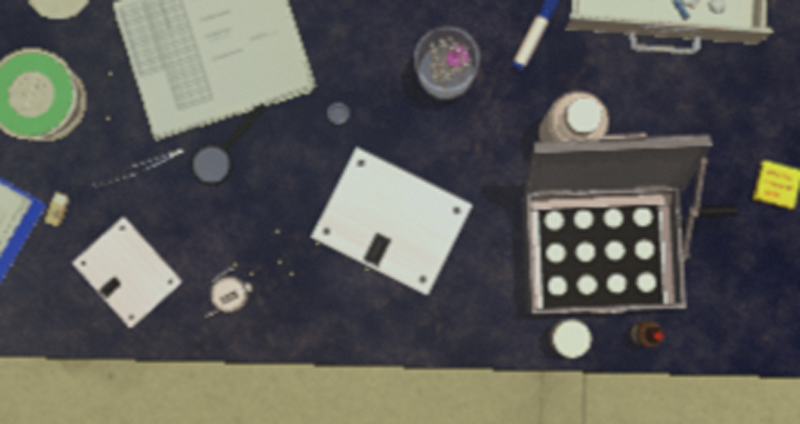

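View pics/sidec.png

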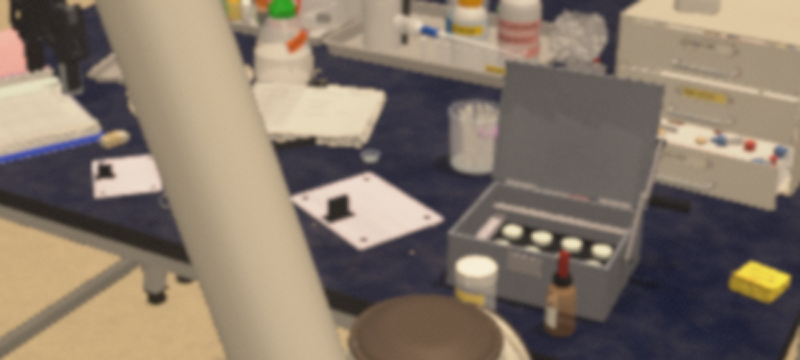

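```bash
python3 - <<'E'
from h import *
np.set_printoptions(precision=4,suppress=True)
M={}
top=cv2.imread('pics/top0.png'); side=cv2.imread('pics/side0.png')
for c in('top','side'):
    for n in ['plate','plate_grip','case','knee_pin','lid_edge','jar','dropper_bottle','reagent_bottle']:
        for i,d in enumerate(env.trace(c,n)[:2]):
            M[f'{c}_{n}_{i}']=d['pixels']; print(c,n,i,np.round(d['at']),round(d['p'],2),d['pixels'].sum())
np.savez('m.npz',**M)
def undist(c,m,z):
    cn=max(cv2.findContours(m.astype(np.uint8),0,1)[0],key=len)[:,0,:]
    return np.array([atz(c,p,z)[:2] for p in cn],np.float32)
for k,m in M.items():
    if '_plate_' in k and 'grip' not in k:
        r=cv2.minAreaRect(undist(k.split('_')[0],m,.004)*1000); print(k,r)
    if 'jar' in k or 'bottle' in k: 
        q=undist(k.split('_')[0],m,.03); print(k,q.min(0),q.max(0))
g=cv2.resize(top[185:300,365:475],None,fx=3.6,fy=3.6,interpolation=cv2.INTER_CUBIC)
s=cv2.resize(side[210:345,335:470],None,fx=2.95,fy=2.95,interpolation=cv2.INTER_CUBIC)
o=np.zeros((420,800,3),np.uint8);o[:g.shape[0],:g.shape[1]]=g;o[:s.shape[0],400:400+s.shape[1]]=s[:,:400];cv2.imwrite('pics/zoom.png',o)
E
```

```text
top plate 0 [316. 244.] 0.76 2398
top plate 1 [202. 265.] 0.74 1075
top plate_grip 0 [200. 263.] 0.69 1098
top plate_grip 1 [317. 246.] 0.66 2329
top case 0 [409. 245.] 0.57 5262
top knee_pin 0 [444. 243.] 0.56 141
top lid_edge 0 [409. 223.] 0.86 1542
top lid_edge 1 [314. 244.] 0.35 2332
top jar 0 [390. 294.] 0.74 216
top jar 1 [405. 243.] 0.22 5162
top dropper_bottle 0 [424. 294.] 0.46 131
top reagent_bottle 0 [396. 201.] 0.83 461
top reagent_bottle 1 [408. 221.] 0.55 1557
side plate 0 [182. 277.] 0.96 591
side plate 1 [409. 256.] 0.25 5021
side plate_grip 0 [299. 293.] 0.92 1531
side plate_grip 1 [181. 278.] 0.79 602
side case 0 [402. 285.] 0.59 9538
side knee_pin 0 [449. 289.] 0.81 305
side knee_pin 1 [303. 293.] 0.4 1607
side lid_edge 0 [410. 255.] 0.82 5059
side jar 0 [356. 328.] 0.9 466
side dropper_bottle 0 [399. 339.] 0.96 530
side dropper_bottle 1 [449. 290.] 0.63 213
top_plate_0 ((518.457275390625, 367.33758544921875), (172.16888427734375, 134.6232147216797), 64.96781921386719)
top_plate_1 ((442.873046875, 712.493896484375), (117.33989715576172, 89.61087036132812), 43.89923095703125)
top_jar_0 [0.3504 0.1109] [0.3952 0.1618]
top_jar_1 [ 0.4062 -0.0363] [0.6353 0.198 ]
top_dropper_bottle_0 [0.3647 0.0185] [0.3976 0.0574]
top_reagent_bottle_0 [0.6267 0.0938] [0.6886 0.1785]
top_reagent_bottle_1 [ 0.559  -0.0393] [0.6353 0.1954]
side_plate_0 ((443.5328674316406, 714.7354125976562), (121.67720794677734, 89.57682800292969), 45.509220123291016)
side_plate_1 ((931.4034423828125, 231.833740234375), (547.2714233398438, 269.00811767578125), 18.89712905883789)
side_jar_0 [0.3435 0.1034] [0.4401 0.1806]
side_dropper_bottle_0 [0.3292 0.0097] [0.5029 0.0854]
side_dropper_bottle_1 [ 0.6604 -0.0143] [0.8548 0.0781]
```

View pics/zoom.png

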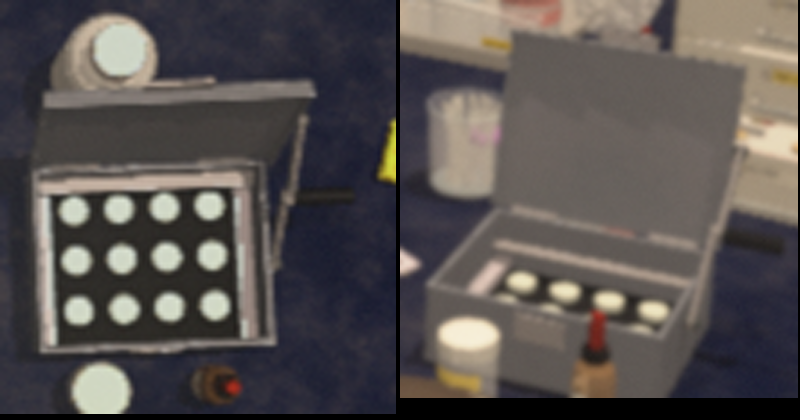

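```bash
cat >> h.py <<'E'
def go(P,ydir=None):
    """shift in tool axes and turn to bring the TCP to P with tool y along +-ydir"""
    s=env.state(); Rt=R.from_quat(s['orientation']).as_matrix()
    d=Rt.T@(np.array(P)-s['tcp_pos']); t=0
    if ydir is not None:
        y=Rt.T@np.append(ydir,0); t=np.arctan2(-y[0],y[1]); t=(t+np.pi/2)%np.pi-np.pi/2
    return np.round(d,4),round(t,3),'J6',round(s['joints'][5],2)
def case_pt(q,p):
    c,s=np.cos(q[2]),np.sin(q[2]); return np.array([q[0]+c*p[0]-s*p[1],q[1]+s*p[0]+c*p[1],p[2]])
E
python3 - <<'E'
from h import *
from scipy.optimize import least_squares
np.set_printoptions(precision=4,suppress=True)
M=np.load('m.npz')
Z=lambda u,v:(365+u/3.6,185+v/3.6); S=lambda u,v:(335+(u-400)/2.95,210+v/2.95)
obs=[('top',(-.075,.095,.07),Z(41,352)),('top',(-.075,-.095,.07),Z(276,346)),('top',(.075,.095,.07),Z(34,166)),
 ('top',(-.070,.090,.07),Z(50,346)),('top',(-.070,-.090,.07),Z(266,341)),
 ('top',(.0,.0,.024),Z(145,260)),('side',(-.075,.095,.07),S(430,288)),
 ('top',(.1138+.0,.0,.2164),Z(182,86))]
f=lambda q:np.ravel([proj(c,case_pt(q,p))-uv for c,p,uv in obs])
r=least_squares(f,[.48,.09,0],loss='soft_l1'); q=r.x; print(q,np.degrees(q[2])); print(r.fun.reshape(-1,2) if len(r.fun)==16 else r.fun)
np.save('q.npy',q)
# knee pin: end points triangulated
for t,s in (((446.1,240.6),(445.8,290.7)),((462.8,239.2),(464.2,293.4))):
    o1,d1=ray('top',t);o2,d2=ray('side',s)
    a=np.linalg.lstsq(np.c_[d1,-d2],o2-o1,rcond=None)[0]; print('pin',o1+d1*a[0],o2+d2*a[1])
print('pin model z.104', atz('top',(446.1,240.6),.104),atz('top',(462.8,239.2),.104), case_pt(q,(.041,-.095,.104)))
# fin
top=cv2.imread('pics/top0.png');g=cv2.cvtColor(top,cv2.COLOR_BGR2GRAY)
m=np.zeros(g.shape,np.uint8);m[230:272,295:330]=1
b=((g<90)*m*cv2.morphologyEx(M['top_plate_0'].astype(np.uint8),3,np.ones((9,9)))).astype(np.uint8)
n,l,st,ce=cv2.connectedComponentsWithStats(b)
for i in range(1,n):
    if st[i,4]>15: print('fin',st[i],ce[i],atz('top',ce[i],.03))
print('bottle cap',atz('top',(365+120/3.6,185+50/3.6),.161),'jar',atz('top',Z(101,388),.056),'dropper',atz('top',Z(232,386),.099))
def ov(c,im):
    im=cv2.resize(im,None,fx=4,fy=4,interpolation=cv2.INTER_CUBIC)
    B=[[(-.075,.095,.07),(-.075,-.095,.07),(.075,-.095,.07),(.075,.095,.07)],[(-.07,.09,.07),(-.07,-.09,.07),(.07,-.09,.07),(.07,.09,.07)],[(-.07,.09,.028),(-.07,-.09,.028),(.07,-.09,.028),(.07,.09,.028)]]
    B.append([(.075+.006*.966+.150*.259,y,.07-.006*.259+.15*.966) for y in(.098,-.098)]+[(.079,y,.07) for y in (-.098,.098)])
    B.append([(.041,-.105,.104),(.041,-.152,.104)])
    for P in B: cv2.polylines(im,[np.array([(proj(c,case_pt(q,p))+.5)*4 for p in P]).astype(np.int32)],True,(0,0,255),1)
    return im
a=ov('top',top)[4*190:4*300,4*368:4*468]; s=ov('side',cv2.imread('pics/side0.png'))[4*215:4*340,4*340:4*470]
o=np.zeros((500,920,3),np.uint8);o[:440,:400]=a;o[:500,400:]=s;cv2.imwrite('pics/ov.png',o[:,:800+0] if 0 else cv2.resize(o,(800,435)))
E
```

```text
[0.4846 0.0949 0.0527] 3.017420461093173
[[ 0.0345 -0.0771]
 [ 0.1519 -0.1734]
 [ 0.2252  0.2367]
 [-0.8057 -0.1812]
 [ 1.1318 -0.4638]
 [ 0.3103 -0.7134]
 [-0.9406 -0.3733]
 [ 0.0633  1.9426]]
pin [ 0.5301 -0.007   0.1039] [ 0.5317 -0.0108  0.105 ]
pin [ 0.535  -0.0534  0.1075] [ 0.5347 -0.0527  0.1073]
pin model z.104 [ 0.5301 -0.007   0.104 ] [ 0.5353 -0.0544  0.104 ] [0.5305 0.0022 0.104 ]
fin [305 250  10  12  69] [309.7826 255.4638] [0.4802 0.384  0.03  ]
bottle cap [0.6375 0.1387 0.161 ] jar [0.3761 0.1352 0.056 ] dropper [0.3823 0.0377 0.099 ]
```

View pics/ov.png

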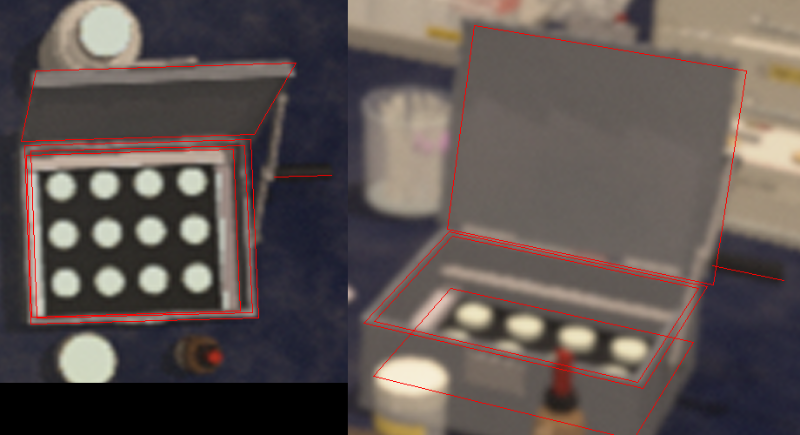

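```bash
python3 - <<'E'
from h import *
print(R.from_quat(env.state()['orientation']).as_matrix().round(3))
print(go((.4803,.3845,.12),(.4231,.906)),go((.4803,.3845,.038)))
E
```

```text
[[ 0.938 -0.346 -0.   ]
 [-0.346 -0.938 -0.   ]
 [ 0.     0.    -1.   ]]
(array([0.3174, 0.0979, 0.0977]), np.float64(0.083), 'J6', np.float64(-0.26)) (array([0.3174, 0.0978, 0.1797]), 0, 'J6', np.float64(-0.26))
```

>>> jog_arm(moves=[0.3174, 0.0979, 0.09, 0.083, 0.3174, 0.0979, 0.09, 0.083, 0.3174, 0.0979, 0.09, 0.083, 0.3174, 0.0979, 0.09, 0.083, 0.3174, 0.0979, 0.09, 0.083, 0.3174, 0.0979, 0.09, 0.083, 0.3174, 0.0979, 0.09, 0.083, 0.3174, 0.0979, 0.09, 0.083, 0.3174, 0.0979, 0.1, 0.083, 0.3174, 0.0979, 0.12, 0.083], jaw=0.05, squeeze=20)

```text
time_s: 2.83
tcp_pos: [0.4838, 0.3829, 0.0985]
orientation: [0.976, -0.219, 0.001, -0.001]
contact_force: [0.1, 0.1, 0.2]
grip_width: 0.585
grasp_force: 0.0
```

```bash
python3 - <<'E'
from h import *
snap('top','t1'); s=env.state(); print(s['tcp_pos'],s['time_s'],s['grip_width'])
print(go((.4803,.3845,.038),(.4231,.906)))
E
```

```text
[0.48014736 0.38135671 0.09308273] 2.8833 0.5853871425720231
(array([-0.0011, -0.0032,  0.0551]), np.float64(-0.004), 'J6', np.float64(0.2))
```

>>> jog_arm(moves=[0, 0, 0.02, 0, 0, 0, 0.04, 0, 0, 0, 0.05, 0, 0, 0, 0.055, 0, 0, 0, 0.058, 0, 0, 0, 0.058, 0, 0, 0, 0.058, 0, 0, 0, 0.058, 0, 0, 0, 0.058, 0, 0, 0, 0.058, 0])

```text
time_s: 3.72
tcp_pos: [0.4805, 0.3848, 0.0404]
orientation: [0.976, -0.217, 0.0, -0.001]
contact_force: [1.1, 0.6, -0.3]
grip_width: 0.59
grasp_force: 0.0
```

```bash
python3 - <<'E'
from h import *
s=env.state(); print(s['tcp_pos'],s['time_s'],s['contact_force'])
print(go((.4803,.3845,.038),(.4231,.906)))
a=snap('top'); b=snap('side')
o=np.zeros((400,800,3),np.uint8);o[:,:400]=cv2.resize(a[210:290,270:350],(400,400));o[:,400:]=cv2.resize(b[250:330,260:340],(400,400));cv2.imwrite('pics/g.png',o[:,:,::-1])
E
```

```text
[0.48053779 0.38480583 0.04044658] 3.7167 [ 1.10324532  0.60054743 -0.30488027]
(array([-0.0001,  0.0004,  0.0024]), np.float64(0.0), 'J6', np.float64(0.2))
```

View pics/g.png

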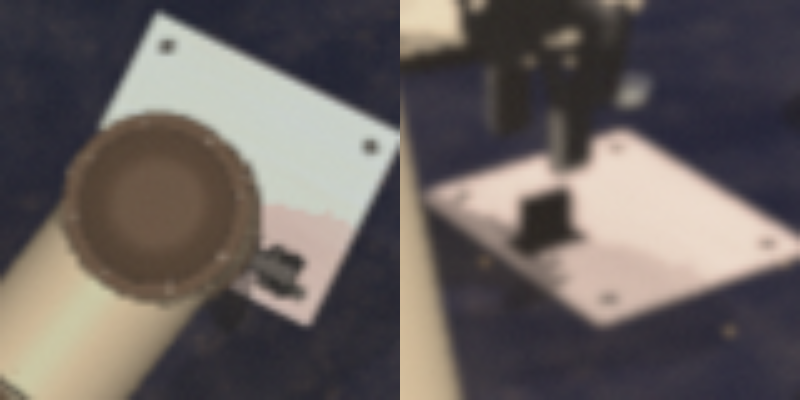

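```bash
python3 - <<'E'
from h import *
np.set_printoptions(precision=1,suppress=True)
p=env.state()['tcp_pos']
for z in (.015,.04,.1,.2,.3): 
    P=np.array([p[0],p[1],z]); print(z,'top',(proj('top',P)-[270,210])*5,'side',(proj('side',P)-[260,250])*5+[400,0])
P=np.array([.4803,.3845,.032]); print((proj('side',P)-[260,250])*5+[400,0])
np.set_printoptions(precision=4)
print(atz('side',(260+145/5,250+192/5),.032),atz('side',(260+145/5,250+244/5),.004))
print((proj('side',(.5185,.3673,.004))-[260,250])*5+[400,0])
E
```

```text
0.015 top [199.1 227.7] side [544.3 227.1]
0.04 top [197.  226.4] side [543.2 184. ]
0.1 top [191.8 223. ] side [540.7  78.3]
0.2 top [181.9 216.5] side [ 536.4 -105.5]
0.3 top [170.3 208.9] side [ 531.8 -299.4]
[543.6 198. ]
[0.4864 0.3875 0.032 ] [0.4823 0.3856 0.004 ]
[610.7913 223.7093]
```

```bash
python3 - <<'E'
from h import *
b=snap('side','s2'); g=cv2.imread('pics/g.png')[:,400:]
c=cv2.resize(b[250:330,260:340],(400,400))[:,:,::-1]
print(np.abs(c.astype(int)-g).mean(), env.state()['tcp_pos'], env.tips_ahead)
gr=cv2.cvtColor(c[:,:,::-1].copy(),cv2.COLOR_RGB2GRAY)[::10]
for x in (105,130,145,170,190): print(x,gr[:26,x])
E
```

```text
0.7253833333333334 [0.48040545 0.38456746 0.04003142] 0.025
105 [ 45  44  44  45  46  45  45  47  45  44  45  46  45  46  49  51  83 175
 216 218 214 207 179 132 114 114]
130 [ 45  44  44  43  43  51  78  54  44  44  44  45  50  55  56  70 157 216
 219 191  91  47  45  43  41  56]
145 [ 43  42  43  50  77  57  46  44  43  44  47  57  67  70  69  93 166 200
 211 149  56  40  40  40  46  97]
170 [ 49  46  45 101 128  67  84  57  42  43  43  45  50  52  53  52  61 129
 191 157 122 118 110  76  94 171]
190 [ 80  62  49  44  44  43  41  42  42  42  42  44  46  53 101 129 151 199
 219 220 219 217 215 200 182 189]
```

>>> jog_arm(moves=[0, 0, 0, 0, 0, 0, 0, 0, 0, 0, 0, 0, 0, 0, 0, 0, 0, 0, 0, 0, 0, 0, 0, 0, 0, 0, 0, 0, 0, 0, 0, 0, 0, 0, 0, 0, 0, 0, 0, 0], jaw=0.0, squeeze=20)

```text
time_s: 4.7
tcp_pos: [0.4803, 0.3845, 0.0397]
orientation: [0.976, -0.217, -0.0, -0.0]
contact_force: [0.6, -0.5, -0.1]
grip_width: 0.002
grasp_force: 0.0
```

```bash
python3 - <<'E'
from h import *
s=env.state(); print(s['tcp_pos'],s['grip_width'],s['grasp_force'])
b=snap('side'); a=snap('top')
o=np.zeros((400,800,3),np.uint8);o[:,:400]=cv2.resize(a[210:290,270:350],(400,400));o[:,400:]=cv2.resize(b[250:330,260:340],(400,400));cv2.imwrite('pics/g2.png',o[:,:,::-1])
E
```

```text
[0.48033981 0.38448547 0.03971841] 0.0018047430683254546 0.0
```

View pics/g2.png

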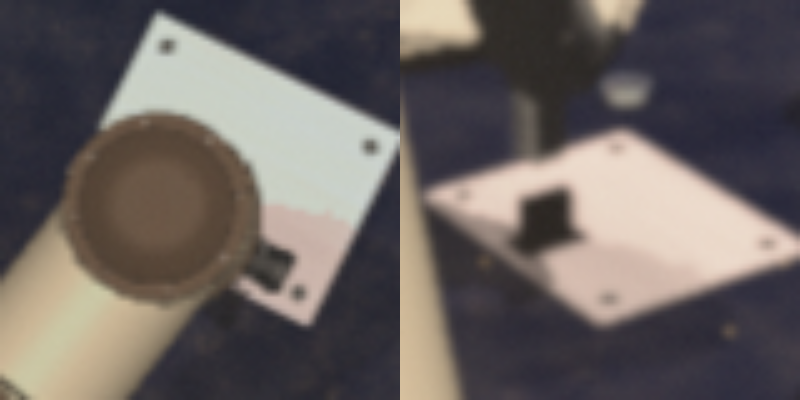

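>>> jog_arm(moves=[0, 0, 0, 0, 0, 0, 0, 0, 0, 0, 0.003, 0, 0, 0, 0.006, 0, 0, 0, 0.009, 0, 0, 0, 0.012, 0, 0, 0, 0.014, 0, 0, 0, 0.014, 0, 0, 0, 0.014, 0, 0, 0, 0.014, 0], jaw=0.04)

```text
time_s: 5.63
tcp_pos: [0.4804, 0.3845, 0.0258]
orientation: [0.976, -0.217, 0.0, -0.0]
contact_force: [0.7, 0.0, 0.2]
grip_width: 0.469
grasp_force: 0.0
```

```bash
python3 - <<'E'
from h import *
s=env.state(); print(s['tcp_pos'],s['grip_width'],s['contact_force'])
b=snap('side'); a=snap('top')
o=np.zeros((400,800,3),np.uint8);o[:,:400]=cv2.resize(a[210:290,270:350],(400,400));o[:,400:]=cv2.resize(b[250:330,260:340],(400,400));cv2.imwrite('pics/g3.png',o[:,:,::-1])
gr=cv2.cvtColor(o[:,400:].copy(),cv2.COLOR_RGB2GRAY)[::10]
for x in (115,120,125,140,145,165,170): print(x,gr[:26,x])
E
```

```text
[0.48040807 0.38454956 0.02575758] 0.4692410476878823 [0.72789665 0.00614129 0.19384415]
115 [ 45  44  44  44  45  44  45  45  46  45  44  43  43  43  44  45  91 189
 218 212 189 171 128  95  70  85]
120 [ 44  45  44  44  44  44  44  45  46  46  43  43  42  42  45  46 106 197
 218 205 151 120  91  70  53  66]
125 [ 44  46  44  44  44  45  45  44  45  47  44  43  42  42  44  50 126 207
 218 198 114  70  57  50  44  55]
140 [ 43  44  44  44  45  43  44  45  45  44  44  44  49  54  62  80 153 189
 186 148  64  40  41  40  41  65]
145 [ 44  44  43  43  44  44  44  44  46  44  43  45  47  55  77  93 133 153
 149 119  63  42  41  41  44  77]
165 [ 52  53  48  44  44  51  77  53  43  44  45  43  44  44  50  53  52  53
  55  78  92  72  65  51  78 151]
170 [ 58  63  55  49  46  55  86  56  44  43  44  43  43  42  44  45  45  45
  49  88 122 118 111  75  94 167]
```

>>> jog_arm(moves=[0, 0, 0.002, 0, 0, 0, 0.004, 0, 0, 0, 0.006, 0, 0, 0, 0.008, 0, 0, 0, 0.01, 0, 0, 0, 0.012, 0, 0, 0, 0.013, 0, 0, 0, 0.014, 0, 0, 0, 0.015, 0, 0, 0, 0.015, 0])

```text
time_s: 6.57
tcp_pos: [0.4803, 0.3844, 0.0105]
orientation: [0.976, -0.217, -0.0, 0.0]
contact_force: [0.2, -0.0, 0.3]
grip_width: 0.469
grasp_force: 0.0
```

```bash
python3 - <<'E'
from h import *
s=env.state(); print(s['tcp_pos'],s['grip_width'],s['contact_force'])
b=snap('side'); a=snap('top')
o=np.zeros((400,800,3),np.uint8);o[:,:400]=cv2.resize(a[210:290,270:350],(400,400));o[:,400:]=cv2.resize(b[250:330,260:340],(400,400));cv2.imwrite('pics/g4.png',o[:,:,::-1])
E
```

```text
[0.48026603 0.38441106 0.01049182] 0.4691844605887292 [ 0.15373868 -0.01158169  0.25949825]
```

View pics/g4.png

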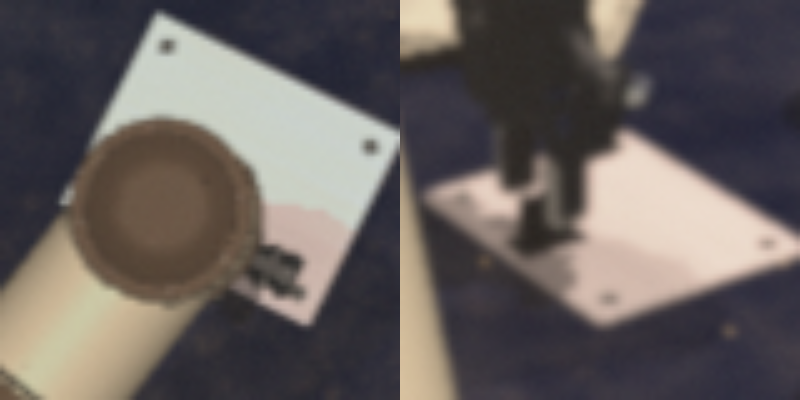

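>>> jog_arm(moves=[0, 0, 0.002, 0, 0, 0, 0.004, 0, 0, 0, 0.006, 0, 0, 0, 0.008, 0, 0, 0, 0.01, 0, 0, 0, 0.011, 0, 0, 0, 0.011, 0, 0, 0, 0.011, 0, 0, 0, 0.011, 0, 0, 0, 0.011, 0])

```text
time_s: 7.5
tcp_pos: [0.4804, 0.3846, -0.0002]
orientation: [0.976, -0.217, 0.0, -0.0]
contact_force: [0.3, -0.1, 0.4]
grip_width: 0.468
grasp_force: 0.0
```

>>> jog_arm(moves=[0, 0, 0, 0, 0, 0, 0, 0, 0, 0, 0, 0, 0, 0, 0, 0, 0, 0, 0, 0, 0, 0, 0, 0, 0, 0, 0, 0, 0, 0, 0, 0, 0, 0, 0, 0, 0, 0, 0, 0], jaw=0.0, squeeze=25)

```text
time_s: 8.33
tcp_pos: [0.4804, 0.3846, -0.0001]
orientation: [0.976, -0.217, 0.0, -0.0]
contact_force: [-0.8, 0.4, 1.2]
grip_width: 0.105
grasp_force: 26.6
```

```bash
python3 - <<'E'
from h import *
s=env.state(); print(s['tcp_pos'],s['grip_width']*85.4,s['grasp_force'],s['contact_force'],s['time_s'])
b=snap('side'); 
c=cv2.resize(b[250:330,260:340],(400,400));gr=cv2.cvtColor(c,cv2.COLOR_RGB2GRAY)[::10]
cv2.imwrite('pics/g5.png',c[:,:,::-1])
a=snap('top');M=np.load('m.npz')
r=env.trace('top','plate')
for d in r:
    cn=max(cv2.findContours(d['pixels'].astype(np.uint8),0,1)[0],key=len)[:,0,:]
    print(d['p'],cv2.minAreaRect(np.array([atz('top',p,.004)[:2]*1000 for p in cn],np.float32)))
E
```

```text
[ 4.80415977e-01  3.84620385e-01 -1.00348776e-04] 8.926095866371499 26.645432710647583 [-0.7848764   0.40510573  1.2462558 ] 8.3333
0.93 ((442.4822082519531, 711.9234008789062), (115.34567260742188, 89.00609588623047), 44.55643844604492)
0.91 ((518.030517578125, 367.7268981933594), (166.9904327392578, 133.3010711669922), 64.81444549560547)
```

```bash
python3 - <<'E'
from h import *
q=np.load('q.npy')
print(go((.425,.36,.13),(-.0527,.9986)), R.from_quat(env.state()['orientation']).as_matrix().round(4))
E
```

```text
(array([-0.0398,  0.0457, -0.1301]), np.float64(-0.489), 'J6', np.float64(0.2)) [[ 9.062e-01 -4.229e-01  3.000e-04]
 [-4.229e-01 -9.062e-01  3.000e-04]
 [ 1.000e-04 -4.000e-04 -1.000e+00]]
```

>>> jog_arm(moves=[0, 0, -0.01, 0, 0, 0, -0.03, 0, 0, 0, -0.06, 0, -0.01, 0.01, -0.09, -0.1, -0.02, 0.023, -0.12, -0.2, -0.03, 0.035, -0.13, -0.3, -0.04, 0.046, -0.13, -0.4, -0.04, 0.046, -0.13, -0.49, -0.04, 0.046, -0.13, -0.49, -0.04, 0.046, -0.13, -0.49])

```text
time_s: 9.32
tcp_pos: [0.4245, 0.3595, 0.13]
orientation: [1.0, 0.025, -0.0, -0.0]
contact_force: [0.2, 0.3, -1.1]
grip_width: 0.106
grasp_force: 26.3
```

```bash
python3 - <<'E'
from h import *
q=np.load('q.npy'); s=env.state(); print(s['tcp_pos'],s['grip_width']*85.4,s['grasp_force'],s['contact_force'],s['time_s'])
P=case_pt(q,(-.048,0,.12)); print(P,go(P,(-.0527,.9986)), R.from_quat(s['orientation']).as_matrix().round(4))
E
```

```text
[0.42452043 0.35954322 0.12999263] 9.019994791422365 26.260962188243866 [ 0.22254561  0.3472041  -1.14407126] 9.3167
[0.43663554 0.09235748 0.12      ] (array([-0.0015,  0.2675,  0.01  ]), np.float64(-0.002), 'J6', np.float64(0.63)) [[ 9.987e-01  5.090e-02 -0.000e+00]
 [ 5.090e-02 -9.987e-01  1.000e-04]
 [-0.000e+00 -1.000e-04 -1.000e+00]]
```

>>> jog_arm(moves=[0, 0.03, 0, 0, 0, 0.07, 0, 0, 0, 0.11, 0, 0, 0, 0.15, 0, 0, 0, 0.19, 0, 0, 0, 0.22, 0, 0, 0, 0.245, 0.005, 0, -0.0015, 0.26, 0.01, -0.002, -0.0015, 0.2675, 0.01, -0.002, -0.0015, 0.2675, 0.01, -0.002])

```text
time_s: 10.15
tcp_pos: [0.4373, 0.0912, 0.1194]
orientation: [1.0, 0.026, -0.001, 0.0]
contact_force: [1.1, 0.7, -1.1]
grip_width: 0.11
grasp_force: 26.3
```

```bash
cat > pl.py <<'E'
from h import *
def plate_ov(c,im,q,cx,cy,cz,th=0,sc=4):
    """outline of the plate's underside given centre in case frame, tilt th rear low"""
    im=cv2.resize(im[:,:,::-1],None,fx=sc,fy=sc,interpolation=cv2.INTER_CUBIC)
    L=lambda P,col:cv2.polylines(im,[np.array([(proj(c,case_pt(q,p))+.5)*sc for p in P]).astype(np.int32)],True,col,1)
    L([(cx+a*np.cos(th),cy+b,cz-a*np.sin(th)) for a,b in((-.066,.085),(-.066,-.085),(.066,-.085),(.066,.085))],(0,255,0))
    L([(-.07,.09,.07),(-.07,-.09,.07),(.07,-.09,.07),(.07,.09,.07)],(0,0,255))
    return im
def pair(q,name,*a):
    o=np.zeros((440,800,3),np.uint8)
    i=plate_ov('top',snap('top'),q,*a); o[:,:380]=i[4*190:4*300,4*370:4*465]
    i=plate_ov('side',snap('side'),q,*a); o[:,380:]=i[4*230:4*340,4*350:4*455]
    cv2.imwrite(f'pics/{name}.png',o)
E
python3 - <<'E'
from pl import *
q=np.load('q.npy'); s=env.state(); print(s['tcp_pos'],s['contact_force'],s['time_s'])
p=s['tcp_pos']; d=p[:2]-q[:2]; c,n=np.cos(q[2]),np.sin(q[2]); x,y=c*d[0]+n*d[1],-n*d[0]+c*d[1]; print(x,y)
pair(q,'hov',x+.0417,y,p[2])
E
```

```text
[0.43730166 0.09121182 0.11940479] [ 1.1198984   0.68516463 -1.08849145] 10.15
-0.04739511492210617 -0.0011791350223462052
```

View pics/hov.png

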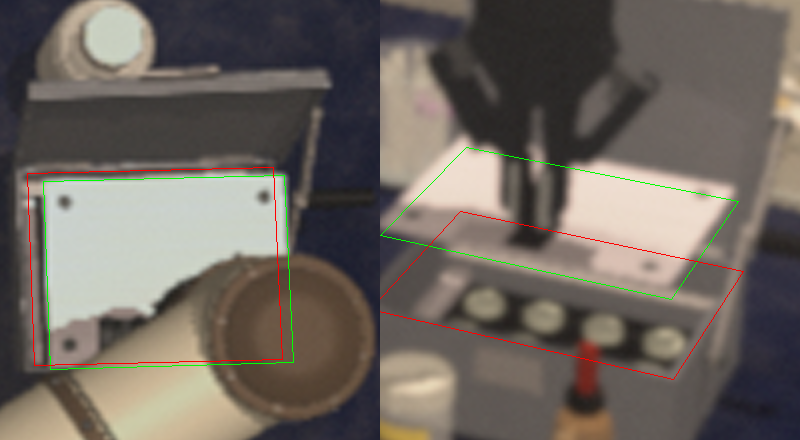

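>>> jog_arm(moves=[-0.001, -0.001, 0.01, 0, -0.0015, -0.001, 0.02, 0, -0.0015, -0.001, 0.03, 0, -0.0015, -0.001, 0.036, 0, -0.0015, -0.001, 0.04, 0, -0.0015, -0.001, 0.043, 0, -0.0015, -0.001, 0.045, 0, -0.0015, -0.001, 0.046, 0, -0.0015, -0.001, 0.046, 0, -0.0015, -0.001, 0.046, 0], squeeze=20)

```text
time_s: 11.08
tcp_pos: [0.436, 0.0936, 0.074]
orientation: [1.0, 0.028, 0.0, -0.0]
contact_force: [-0.0, 0.4, -0.9]
grip_width: 0.112
grasp_force: 26.3
```

>>> jog_arm(moves=[0, 0, 0.001, 0, 0, 0, 0.002, 0, 0, 0, 0.003, 0, 0, 0, 0.004, 0, 0, 0, 0.005, 0, 0, 0, 0.006, 0, 0, 0, 0.007, 0, 0, 0, 0.008, 0, 0, 0, 0.008, 0, 0, 0, 0.008, 0])

```text
time_s: 11.92
tcp_pos: [0.438, 0.0936, 0.0677]
orientation: [1.0, 0.028, 0.002, -0.0]
contact_force: [1.4, -3.8, 10.7]
grip_width: 0.111
grasp_force: 28.4
```

```bash
cat >> pl.py <<'E'
def corners(c):
    snap(c); r=env.trace(c,'plate')
    for d in r[:3]:
        if d['p']<.25 or d['at'][0]<340: continue
        k=cv2.convexHull(max(cv2.findContours(d['pixels'].astype(np.uint8),0,1)[0],key=len))
        print(c,round(d['p'],2),d['pixels'].sum(),cv2.approxPolyDP(k,2.5,True)[:,0,:].tolist())
def pred(c,q,cx,cy,cz,th):
    return [proj(c,case_pt(q,(cx+a*np.cos(th),cy+b,cz-a*np.sin(th)))).round(1).tolist() for a,b in((-.066,.085),(-.066,-.085),(.066,-.085),(.066,.085))]
E
python3 - <<'E'
from pl import *
q=np.load('q.npy'); s=env.state(); print(s['tcp_pos'],s['contact_force'],s['moment'],s['time_s'])
corners('side');corners('top')
for th in (0,5,10,20):
    t=np.radians(th); xp,zp=-.0475,.094
    cx=xp+.042*np.cos(t)-.024*np.sin(t); cz=zp-.042*np.sin(t)-.024*np.cos(t)
    print(th,pred('side',q,cx,0,cz,t),pred('top',q,cx,0,cz,t))
E
```

```text
[0.43796674 0.09361022 0.06771915] [ 1.38472097 -3.79685272 10.74700807] [-1.02507178 -0.07188888 -0.02114178] 11.9167
side 0.9 1445 [[350, 305], [367, 287], [432, 300], [417, 322]]
top 0.9 1746 [[434, 236], [436, 247], [433, 254], [385, 281], [380, 280], [377, 238]]
0 [[348.8, 307.5], [420.4, 324.2], [437.1, 298.6], [370.1, 284.4]] [[379.8, 281.4], [438.3, 279.8], [436.4, 234.6], [378.3, 236.2]]
5 [[348.5, 307.1], [420.2, 323.8], [436.5, 302.5], [369.6, 288.1]] [[379.9, 282.1], [438.5, 280.5], [435.7, 235.7], [378.0, 237.3]]
10 [[348.2, 306.5], [420.0, 323.2], [435.8, 306.5], [369.0, 291.9]] [[380.0, 282.8], [438.7, 281.2], [435.0, 237.0], [377.7, 238.6]]
20 [[347.7, 305.1], [419.7, 321.8], [434.2, 314.5], [367.5, 299.5]] [[380.2, 283.8], [439.2, 282.2], [433.9, 240.4], [377.2, 241.9]]
```

>>> jog_arm(moves=[0, 0.001, -0.002, 0, 0, 0.002, -0.004, 0, 0, 0.003, -0.004, 0, 0, 0.003, -0.002, 0, 0, 0.003, 0, 0, 0, 0.003, 0.001, 0, 0, 0.003, 0.002, 0, 0, 0.003, 0.003, 0, 0, 0.003, 0.004, 0, 0, 0.003, 0.004, 0])

```text
time_s: 12.95
tcp_pos: [0.4393, 0.0907, 0.0641]
orientation: [1.0, 0.029, 0.003, 0.0]
contact_force: [4.7, -5.4, 13.3]
grip_width: 0.109
grasp_force: 30.1
```

```bash
python3 - <<'E'
from pl import *
s=env.state(); print(s['tcp_pos'],s['contact_force'],s['moment'],s['time_s'])
corners('side');corners('top')
E
```

```text
[0.43928725 0.09070271 0.06405746] [ 4.69855926 -5.44075323 13.25321526] [-1.76603311 -0.74386777 -0.08907554] 12.95
side 0.77 1146 [[351, 305], [372, 293], [431, 307], [420, 322]]
side 0.54 2622 [[412, 221], [451, 233], [451, 261], [437, 293], [410, 288], [407, 256]]
top 0.67 1541 [[434, 239], [434, 254], [385, 281], [380, 280], [379, 239]]
```

>>> jog_arm(moves=[0, 0, 0.001, 0, 0, 0, 0.001, 0, 0, 0, 0.002, 0, 0, 0, 0.002, 0, 0, 0, 0.003, 0, 0, 0, 0.003, 0, 0, 0, 0.003, 0, 0, 0, 0.003, 0, 0, 0, 0.003, 0, 0, 0, 0.003, 0])

```text
time_s: 13.98
tcp_pos: [0.4406, 0.0911, 0.0618]
orientation: [1.0, 0.029, 0.004, -0.0]
contact_force: [4.6, -7.7, 15.4]
grip_width: 0.111
grasp_force: 31.4
```

```bash
python3 - <<'E'
from pl import *
s=env.state(); print(s['tcp_pos'],s['contact_force'],s['moment'],s['time_s'])
corners('side');corners('top')
E
```

```text
[0.44058444 0.09111813 0.06176104] [ 4.58708034 -7.71906827 15.40783228] [-2.08717006 -1.2770718  -0.12754058] 13.9833
side 0.71 1011 [[349, 305], [371, 296], [429, 310], [425, 319], [417, 323]]
top 0.56 1414 [[433, 240], [435, 253], [384, 281], [380, 280], [379, 241]]
```

>>> jog_arm(moves=[0.001, 0, 0, 0, 0.002, 0, 0, 0, 0.003, 0, 0, 0, 0.004, 0, 0, 0, 0.006, 0, 0, 0, 0.008, 0, 0, 0, 0.009, 0, 0, 0, 0.01, 0, 0, 0, 0.01, 0, 0, 0, 0.01, 0, 0, 0])

```text
time_s: 15.02
tcp_pos: [0.4461, 0.091, 0.0588]
orientation: [1.0, 0.028, 0.0, 0.0]
contact_force: [-0.9, 0.3, 4.9]
grip_width: 0.111
grasp_force: 30.3
```

```bash
python3 - <<'E'
from pl import *
q=np.load('q.npy');s=env.state(); print(s['tcp_pos'],s['contact_force'],s['moment'],s['time_s'])
corners('side');corners('top')
xp=(s['tcp_pos'][0]-q[0])*np.cos(q[2])+(s['tcp_pos'][1]-q[1])*np.sin(q[2]); zp=s['tcp_pos'][2]+.024+.003;print(xp)
for th in (14,17,20):
    t=np.radians(th)
    cx=xp+.042*np.cos(t)-.024*np.sin(t); cz=zp-.042*np.sin(t)-.024*np.cos(t)
    cx+=.004*np.sin(t);cz+=.004*np.cos(t)
    print(th,pred('side',q,cx,0,cz,t),pred('top',q,cx,0,cz,t))
E
```

```text
[0.44612802 0.09100689 0.05876679] [-0.858605    0.25356655  4.93321939] [-0.20545389  0.26256131 -0.01012308] 15.0167
side 0.59 867 [[351, 305], [370, 297], [428, 312], [419, 322]]
top 0.56 1313 [[433, 239], [433, 250], [386, 276], [380, 276], [378, 240]]
-0.03859177780584977
14 [[349.7, 305.8], [421.1, 322.4], [436.3, 309.5], [369.9, 294.9]] [[379.8, 279.8], [438.4, 278.2], [434.1, 235.1], [377.3, 236.6]]
17 [[349.6, 305.3], [421.0, 321.9], [435.8, 311.9], [369.4, 297.1]] [[379.9, 280.0], [438.5, 278.4], [433.8, 236.0], [377.1, 237.6]]
20 [[349.5, 304.9], [421.0, 321.4], [435.3, 314.2], [368.9, 299.4]] [[380.0, 280.2], [438.7, 278.6], [433.4, 237.1], [377.0, 238.6]]
```

>>> jog_arm(moves=[0.001, 0, 0, 0, 0.002, 0, 0, 0, 0.003, 0, 0, 0, 0.004, 0, 0, 0, 0.005, 0, 0, 0, 0.006, 0, 0, 0, 0.007, 0, 0, 0, 0.008, 0, 0, 0, 0.008, 0, 0, 0, 0.008, 0, 0, 0])

```text
time_s: 16.05
tcp_pos: [0.454, 0.0914, 0.0587]
orientation: [1.0, 0.028, -0.0, -0.0]
contact_force: [0.4, 0.6, -0.7]
grip_width: 0.111
grasp_force: 29.5
```

```bash
python3 - <<'E'
from pl import *
q=np.load('q.npy');s=env.state(); print(s['tcp_pos'],s['contact_force'],s['moment'],s['time_s'])
corners('side');corners('top')
print((s['tcp_pos'][0]-q[0])*np.cos(q[2])+(s['tcp_pos'][1]-q[1])*np.sin(q[2]))
for z in (.041,.044): print('lip',[proj(c,case_pt(q,(.056,y,z))).round(1) for c in('top','side') for y in (.085,-.085)])
E
```

```text
[0.45397232 0.09142278 0.05867895] [ 0.36864776  0.60188021 -0.65230812] [-0.01116986  0.08420469  0.07000133] 16.05
side 0.93 913 [[351, 303], [369, 296], [389, 298], [428, 309], [423, 320], [356, 307]]
top 0.93 1213 [[433, 238], [433, 247], [386, 272], [380, 272], [379, 239]]
-0.03073646216514616
lip [array([377.3, 238.4]), array([434.2, 236.8]), array([369.1, 295.5]), array([435.7, 310.2])]
lip [array([377.4, 238.3]), array([434.5, 236.8]), array([369.1, 294.4]), array([435.7, 309.1])]
```

>>> jog_arm(moves=[-0.001, 0, 0.003, 0, -0.002, 0, 0.006, 0, -0.0035, 0, 0.009, 0, -0.0045, 0, 0.012, 0, -0.006, 0, 0.015, 0, -0.007, 0, 0.018, 0, -0.008, 0, 0.021, 0, -0.009, 0, 0.024, 0, -0.01, 0, 0.027, 0, -0.01, 0, 0.027, 0])

```text
time_s: 17.08
tcp_pos: [0.4437, 0.0908, 0.0311]
orientation: [1.0, 0.028, -0.0, 0.0]
contact_force: [-1.3, 0.3, 2.3]
grip_width: 0.111
grasp_force: 29.9
```

```bash
python3 - <<'E'
from pl import *
q=np.load('q.npy');s=env.state(); print(s['tcp_pos'],s['contact_force'],s['moment'],s['time_s'])
corners('side');corners('top')
for cz in (.028,): print(pred('side',q,.001,0,cz+.004,0),pred('top',q,.001,0,cz+.004,0))
E
```

```text
[0.44374149 0.09080989 0.03112049] [-1.34254924  0.28593594  2.311565  ] [0.13432829 0.2510422  0.03783887] 17.0833
side 0.61 656 [[397, 307], [426, 308], [428, 313], [422, 322], [397, 316]]
top 0.69 1365 [[433, 239], [432, 251], [379, 277], [378, 239]]
top 0.55 2680 [[451, 209], [462, 241], [374, 280], [371, 233], [378, 210], [411, 207]]
[[349.6, 320.7], [420.1, 337.8], [436.6, 311.5], [370.6, 296.8]] [[378.4, 278.9], [435.3, 277.4], [433.4, 233.4], [376.9, 235.0]]
```

>>> jog_arm(moves=[-0.0005, 0, 0.001, 0, -0.0005, 0, 0.002, 0, -0.001, 0, 0.003, 0, -0.001, 0, 0.004, 0, -0.0015, 0, 0.005, 0, -0.0015, 0, 0.006, 0, -0.0015, 0, 0.0065, 0, -0.0015, 0, 0.007, 0, -0.0015, 0, 0.007, 0, -0.0015, 0, 0.007, 0])

```text
time_s: 18.12
tcp_pos: [0.4422, 0.0907, 0.0246]
orientation: [1.0, 0.028, -0.0, 0.0]
contact_force: [-1.5, 0.0, 2.6]
grip_width: 0.111
grasp_force: 30.0
```

```bash
python3 - <<'E'
from pl import *
q=np.load('q.npy');s=env.state(); print(s['tcp_pos'],s['contact_force'],s['moment'],s['time_s'])
corners('side');corners('top')
E
```

```text
[0.44221046 0.09073393 0.02460531] [-1.46561257  0.01490069  2.61126697] [-0.02306609  0.26977672 -0.0071577 ] 18.1167
side 0.91 572 [[428, 310], [421, 322], [396, 316], [397, 310], [405, 305]]
side 0.52 2646 [[413, 222], [451, 233], [448, 262], [438, 293], [412, 286], [407, 278]]
top 0.66 1442 [[433, 238], [432, 252], [379, 278], [378, 239]]
```

>>> jog_arm(moves=[0, 0, 0.0005, 0, 0, 0, 0.001, 0, 0, 0, 0.0015, 0, 0, 0, 0.002, 0, 0, 0, 0.0025, 0, 0, 0, 0.003, 0, 0, 0, 0.0035, 0, 0, 0, 0.004, 0, 0, 0, 0.004, 0, 0, 0, 0.004, 0])

```text
time_s: 19.15
tcp_pos: [0.4425, 0.0908, 0.0243]
orientation: [1.0, 0.028, 0.0, 0.0]
contact_force: [-13.0, 0.5, 36.1]
grip_width: 0.11
grasp_force: 34.9
```

>>> jog_arm(moves=[0, 0, -0.002, 0, 0, 0, -0.0038, 0, 0, 0, -0.0038, 0, 0, 0, -0.0038, 0, 0, 0, -0.0038, 0, 0, 0, -0.0038, 0, 0, 0, -0.0038, 0, 0, 0, -0.0038, 0, 0, 0, -0.0038, 0, 0, 0, -0.0038, 0])

```text
time_s: 19.98
tcp_pos: [0.4427, 0.0909, 0.0244]
orientation: [1.0, 0.028, 0.0, -0.0]
contact_force: [-0.2, 1.3, 1.1]
grip_width: 0.109
grasp_force: 29.9
```

>>> jog_arm(moves=[0, 0, 0, 0, 0, 0, 0, 0, 0, 0, 0, 0, 0, 0, 0, 0, 0, 0, 0, 0, 0, 0, -0.01, 0, 0, 0, -0.03, 0, 0, 0, -0.06, 0, 0, 0, -0.09, 0, 0, 0, -0.12, 0], jaw=0.035)

```text
time_s: 20.82
tcp_pos: [0.442, 0.0905, 0.1457]
orientation: [1.0, 0.028, -0.0, 0.0]
contact_force: [-0.1, -0.1, -0.8]
grip_width: 0.412
grasp_force: 0.0
```

```bash
python3 - <<'E'
from pl import *
q=np.load('q.npy');s=env.state(); print(s['tcp_pos'],s['contact_force'],s['time_s'])
corners('side');corners('top')
print(R.from_quat(s['orientation']).as_matrix().round(3), s['joints'].round(2))
for P in [(.015,-.128,.2),(.015,-.128,.06),(.041,-.1285,.104)]: p=case_pt(q,P); print(P,p.round(4),go(p))
E
```

```text
[0.44196764 0.09048409 0.14566795] [-0.10132746 -0.08856398 -0.8128401 ] 20.8167
side 0.74 940 [[360, 308], [373, 297], [428, 309], [422, 322]]
top 0.66 1547 [[433, 239], [431, 251], [389, 279], [378, 277], [379, 239]]
[[ 0.998  0.055 -0.001]
 [ 0.055 -0.998 -0.   ]
 [-0.001  0.    -1.   ]] [ 0.56  0.16 -0.51 -0.   -0.9   1.06]
(0.015, -0.128, 0.2) [ 0.5063 -0.0321  0.2   ] (array([ 0.057 ,  0.1263, -0.0549]), 0, 'J6', np.float64(1.06))
(0.015, -0.128, 0.06) [ 0.5063 -0.0321  0.06  ] (array([0.0568, 0.1265, 0.0851]), 0, 'J6', np.float64(1.06))
(0.041, -0.1285, 0.104) [ 0.5323 -0.0313  0.104 ] (array([0.0829, 0.127 , 0.0411]), 0, 'J6', np.float64(1.06))
```

>>> jog_arm(moves=[0.01, 0.03, 0, 0, 0.02, 0.065, 0, 0, 0.035, 0.1, 0, 0, 0.05, 0.128, 0, 0, 0.05, 0.128, 0.02, 0, 0.05, 0.128, 0.05, 0, 0.05, 0.128, 0.075, 0, 0.05, 0.128, 0.09, 0, 0.05, 0.128, 0.092, 0, 0.05, 0.128, 0.092, 0], jaw=0.0)

```text
time_s: 21.85
tcp_pos: [0.4979, -0.0347, 0.0506]
orientation: [1.0, 0.028, -0.003, 0.001]
contact_force: [0.5, 0.3, -0.0]
grip_width: 0.003
grasp_force: 0.0
```

>>> jog_arm(moves=[0.004, 0, 0, 0, 0.008, 0, 0, 0, 0.012, 0, 0, 0, 0.015, 0, 0, 0, 0.017, 0, 0, 0, 0.019, 0, 0, 0, 0.02, 0, 0, 0, 0.02, 0, 0, 0, 0.02, 0, 0, 0, 0.02, 0, 0, 0])

```text
time_s: 22.68
tcp_pos: [0.5191, -0.0332, 0.0525]
orientation: [1.0, 0.028, -0.0, 0.0]
contact_force: [-1.6, -0.1, 0.8]
grip_width: -0.003
grasp_force: 0.0
```

```bash
cat >> pl.py <<'E'
def incase(p,q):
    d=np.array(p[:2])-q[:2]; c,n=np.cos(q[2]),np.sin(q[2]); return np.array([c*d[0]+n*d[1],-n*d[0]+c*d[1],p[2]])
E
python3 - <<'E'
from pl import *
q=np.load('q.npy');s=env.state(); print(incase(s['tcp_pos'],q),s['contact_force'],s['time_s'])
for c in('top','side'):
    snap(c,'k'+c); print([(np.round(d['at']),round(d['p'],2)) for d in env.look_for(c,'knee_pin')][:3])
E
```

```text
[ 0.02773351 -0.12972007  0.05246172] [-1.60530563 -0.06292042  0.82174567] 22.6833
[]
[(array([440., 303.]), 0.43)]
```

>>> jog_arm(moves=[0.001, 0, 0, 0, 0.002, 0, 0, 0, 0.003, 0, 0, 0, 0.004, 0, 0, 0, 0.005, 0, 0, 0, 0.006, 0, 0, 0, 0.007, 0, 0, 0, 0.008, 0, 0, 0, 0.008, 0, 0, 0, 0.008, 0, 0, 0])

```text
time_s: 23.72
tcp_pos: [0.5237, -0.0331, 0.0506]
orientation: [1.0, 0.027, -0.004, 0.0]
contact_force: [-6.1, 0.6, -3.9]
grip_width: -0.002
grasp_force: 3.2
```

```bash
python3 - <<'E'
from pl import *
q=np.load('q.npy');s=env.state(); print(incase(s['tcp_pos'],q),s['contact_force'],s['time_s'])
a=snap('top');b=snap('side')
o=np.zeros((480,800,3),np.uint8);o[:,:400]=cv2.resize(a[180:300,370:470],(400,480),interpolation=cv2.INTER_CUBIC);o[:,400:]=cv2.resize(b[215:335,365:465],(400,480),interpolation=cv2.INTER_CUBIC)
cv2.imwrite('pics/knee.png',o[:,:,::-1])
for p in ((.041,-.128,.104),(.052,-.128,.090)): print((proj('top',case_pt(q,p))-[370,180])*4,(proj('side',case_pt(q,p))-[365,215])*4+[400,0])
E
```

```text
[ 0.03237149 -0.12985472  0.0505985 ] [-6.11710169  0.62851903 -3.88560177] 23.7167
[337.87933682 240.18130416] [757.24078583 311.73059446]
[332.01763706 226.22948582] [759.90641303 325.39862431]
```

View pics/knee.png

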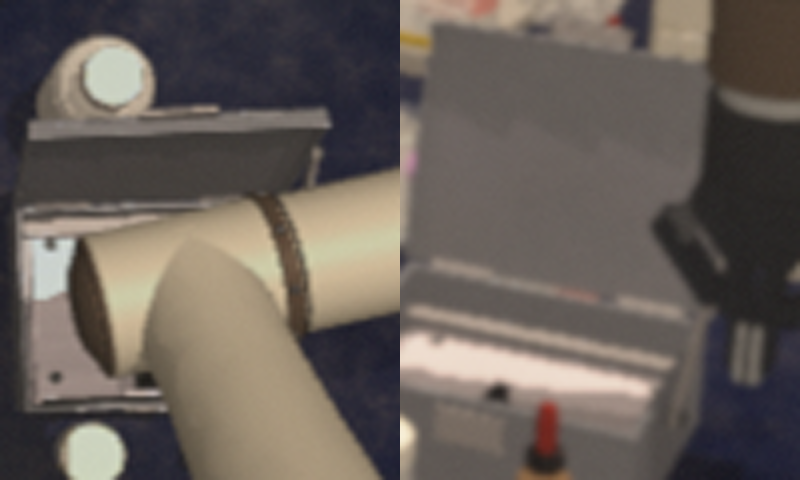

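>>> jog_arm(moves=[0.001, 0, 0, 0, 0.002, 0, 0, 0, 0.003, 0, 0, 0, 0.004, 0, 0, 0, 0.005, 0, 0, 0, 0.006, 0, 0, 0, 0.007, 0, 0, 0, 0.007, 0, 0, 0, 0.007, 0, 0, 0, 0.007, 0, 0, 0])

```text
time_s: 24.65
tcp_pos: [0.5258, -0.033, 0.0485]
orientation: [1.0, 0.026, -0.009, 0.0]
contact_force: [-12.5, 2.1, -7.3]
grip_width: 0.0
grasp_force: 6.0
```

```bash
python3 - <<'E'
from pl import *
q=np.load('q.npy');s=env.state(); print(incase(s['tcp_pos'],q),s['contact_force'],s['time_s'],s['joints'].round(2))
for c in('top','side'):
    snap(c,'k2'+c); print([(np.round(d['at']),round(d['p'],2)) for n in('knee_pin','lid_edge') for d in env.look_for(c,n)][:3])
a=cv2.imread('pics/side0.png').astype(int); b=cv2.imread('pics/k2side.png').astype(int)
# lid top edge row at some columns
for im in (a,b): print([int(np.argmax(np.abs(np.diff(im[212:260,u].sum(1)))))+212 for u in (380,390,400,410,420,430)])
E
```

```text
[ 0.03440802 -0.12990395  0.04847495] [-12.51498881   2.08499052  -7.26824454] 24.65 [ 0.24  0.42 -0.43 -0.01 -0.74  1.38]
[(array([408., 221.]), 0.67)]
[(array([436., 305.]), 0.62)]
[220, 221, 220, 219, 221, 229]
[220, 222, 220, 226, 221, 229]
```

>>> jog_arm(moves=[0.001, 0, 0, 0, 0.002, 0, 0, 0, 0.003, 0, 0, 0, 0.004, 0, 0, 0, 0.005, 0, 0, 0, 0.006, 0, 0, 0, 0.006, 0, 0, 0, 0.006, 0, 0, 0, 0.006, 0, 0, 0, 0.006, 0, 0, 0])

```text
time_s: 25.78
tcp_pos: [0.5273, -0.033, 0.0466]
orientation: [1.0, 0.025, -0.014, 0.0]
contact_force: [-18.7, 4.1, -9.1]
grip_width: 0.003
grasp_force: 8.5
```

>>> jog_arm(moves=[-0.015, 0, 0, 0, -0.03, 0, 0, 0, -0.04, 0, 0, 0, -0.04, 0, -0.03, 0, -0.04, 0, -0.07, 0, -0.04, 0, -0.11, 0, -0.04, 0, -0.15, 0, -0.04, 0, -0.18, 0, -0.04, 0, -0.19, 0, -0.04, 0, -0.19, 0])

```text
time_s: 26.62
tcp_pos: [0.5033, -0.0339, 0.247]
orientation: [1.0, 0.028, 0.006, -0.001]
contact_force: [0.5, -0.0, 0.1]
grip_width: -0.001
grasp_force: 0.0
```

```bash
python3 - <<'E'
from pl import *
q=np.load('q.npy');s=env.state(); print(incase(s['tcp_pos'],q),s['contact_force'],s['time_s'])
for c in('top','side'):
    snap(c,'k3'+c)
    for n in('knee_pin','lid_edge'):
        r=env.trace(c,n)[:1]
        for d in r:
            v,u=np.nonzero(d['pixels']); print(c,n,round(d['p'],2),np.round(d['at']),u.min(),u.max(),v.min(),v.max())
for k in (0,.3,.5,.6):
    a=np.radians(46.6)-k/2; p=(-.010+.074*np.cos(a),-.151,.05+.074*np.sin(a)); print(k,[proj(c,case_pt(q,p)).round(1) for c in('top','side')])
E
```

```text
[ 0.01194572 -0.12956851  0.24698746] [ 0.51055412 -0.02766107  0.06985775] 26.6167
top knee_pin 0.45 [442. 233.] 442 448 222 237
top lid_edge 0.84 [410. 222.] 373 451 209 232
side knee_pin 0.69 [448. 292.] 432 465 260 321
side lid_edge 0.6 [409. 255.] 366 451 220 293
0 [array([462.5, 239.9]), array([464.3, 295.1])]
0.3 [array([461.6, 237.5]), array([464.8, 296.9])]
0.5 [array([460.9, 236.2]), array([465. , 298.5])]
0.6 [array([460.6, 235.6]), array([465. , 299.4])]
```

```bash
python3 - <<'E'
import cv2,numpy as np
for c,cols in(('side',(455,460)),):
    for f in(f'pics/{c}0.png',f'pics/k3{c}.png'):
        g=cv2.cvtColor(cv2.imread(f),6)
        for u in cols: print(f,u,g[280:310,u])
for f in('pics/top0.png','pics/k3top.png'):
    g=cv2.cvtColor(cv2.imread(f),6); print(f,g[228:248,456],g[228:248,459])
E
```

```text
pics/side0.png 455 [145 129 110  81  60  56  54  52  50  46  44  41  37  36  39  48  49  50
  50  50  46  49  48  48  49  49  51  48  47  42]
pics/side0.png 460 [155 145 129 108  79  55  51  51  52  49  47  44  40  37  35  38  44  48
  50  51  52  54  55  58  57  55  52  48  45  44]
pics/k3side.png 455 [154 134 116  85  63  60  60  60  58  57  52  50  44  43  39  37  43  49
  51  54  52  53  52  52  54  55  54  52  49  46]
pics/k3side.png 460 [165 153 136 114  84  59  54  54  57  57  57  54  49  45  40  40  39  42
  48  54  55  57  60  61  60  57  54  52  49  48]
pics/top0.png [38 39 40 44 43 36 35 36 32 28 37 44 36 30 32 34 35 34 36 33] [38 38 36 37 35 35 34 33 32 28 38 45 33 32 37 36 36 33 36 35]
pics/k3top.png [ 42  44  45  49  55  56  56  90 125 135 143 149 154 159 163 166 170 173
 175 178] [ 43  42  43  43  44  51  54  54  60  80 110 130 157 163 166 170 172 174
 179 180]
```

>>> jog_arm(moves=[0.035, -0.02, 0, 0, 0.07, -0.04, 0, 0, 0.105, -0.06, 0, 0, 0.14, -0.08, 0, 0, 0.142, -0.08, 0, 0, 0.142, -0.08, 0.01, 0, 0.142, -0.08, 0.03, 0, 0.142, -0.08, 0.055, 0, 0.142, -0.08, 0.067, 0, 0.142, -0.08, 0.067, 0])

```text
time_s: 27.75
tcp_pos: [0.6341, 0.0523, 0.1706]
orientation: [1.0, 0.027, -0.005, 0.001]
contact_force: [0.9, -0.8, -0.6]
grip_width: 0.001
grasp_force: 0.0
```

```bash
python3 - <<'E'
from pl import *
q=np.load('q.npy');s=env.state(); print(incase(s['tcp_pos'],q),s['contact_force'],s['time_s'],s['joints'].round(2))
snap('side','l1');g=snap('top','l2')
E
```

```text
[ 0.1470854  -0.05044412  0.17059572] [ 0.9181632  -0.84933571 -0.55424182] 27.75 [ 0.34  0.44 -0.02 -0.   -1.12  1.29]
```

>>> jog_arm(moves=[-0.004, 0, 0, 0, -0.008, 0, 0, 0, -0.012, 0, 0, 0, -0.016, 0, 0, 0, -0.02, 0, 0, 0, -0.024, 0, 0, 0, -0.028, 0, 0, 0, -0.032, 0, 0, 0, -0.034, 0, 0, 0, -0.034, 0, 0, 0])

```text
time_s: 28.68
tcp_pos: [0.6036, 0.0517, 0.1758]
orientation: [1.0, 0.028, 0.0, -0.0]
contact_force: [1.5, -0.1, 1.4]
grip_width: 0.005
grasp_force: 1.0
```

```bash
python3 - <<'E'
from pl import *
q=np.load('q.npy');s=env.state(); print(incase(s['tcp_pos'],q),s['contact_force'],s['time_s'])
E
```

```text
[ 0.11656999 -0.04935455  0.17584662] [ 1.52087664 -0.09875712  1.40010272] 28.6833
```

>>> jog_arm(moves=[-0.005, 0, -0.002, 0, -0.01, 0, -0.003, 0, -0.015, 0, -0.004, 0, -0.02, 0, -0.005, 0, -0.025, 0, -0.006, 0, -0.03, 0, -0.006, 0, -0.035, 0, -0.006, 0, -0.04, 0, -0.006, 0, -0.045, 0, -0.005, 0, -0.05, 0, -0.004, 0])

```text
time_s: 29.52
tcp_pos: [0.5538, 0.0488, 0.1801]
orientation: [1.0, 0.028, 0.001, 0.0]
contact_force: [1.9, 0.0, 2.2]
grip_width: 0.003
grasp_force: 1.1
```

```bash
python3 - <<'E'
from pl import *
q=np.load('q.npy');s=env.state(); print(incase(s['tcp_pos'],q),s['contact_force'],s['time_s'])
for c in ('top','side'):
    snap(c,'m'+c)
    r=env.trace(c,'lid_edge')[:1]
    for d in r:
        v,u=np.nonzero(d['pixels']); print(c,round(d['p'],2),np.round(d['at']),u.min(),u.max(),v.min(),v.max())
for b in (-15,0,5,10,15,20):
    t=np.radians(b); print(b,[proj(c,case_pt(q,(.075-.15*np.sin(t),y,.07+.15*np.cos(t)))).round() for c in('top','side') for y in(.098,-.098)])
E
```

```text
[ 0.06669693 -0.04965884  0.18012178] [1.89562312 0.03155498 2.22467133] 29.5167
side 0.88 [404. 258.] 361 447 229 293
-15 [array([378., 212.]), array([453., 210.]), array([375., 222.]), array([454., 235.])]
0 [array([379., 226.]), array([454., 224.]), array([369., 225.]), array([450., 239.])]
5 [array([379., 232.]), array([454., 229.]), array([367., 227.]), array([448., 241.])]
10 [array([379., 237.]), array([454., 234.]), array([365., 230.]), array([446., 244.])]
15 [array([379., 241.]), array([454., 239.]), array([363., 232.]), array([445., 247.])]
20 [array([379., 246.]), array([454., 244.]), array([361., 236.]), array([443., 250.])]
```

>>> jog_arm(moves=[-0.004, 0, 0, 0, -0.008, 0, 0.0005, 0, -0.012, 0, 0.001, 0, -0.016, 0, 0.002, 0, -0.02, 0, 0.003, 0, -0.024, 0, 0.0045, 0, -0.028, 0, 0.006, 0, -0.032, 0, 0.008, 0, -0.036, 0, 0.01, 0, -0.04, 0, 0.012, 0])

```text
time_s: 30.55
tcp_pos: [0.5135, 0.0465, 0.1675]
orientation: [1.0, 0.028, -0.0, 0.0]
contact_force: [2.2, -0.5, 1.3]
grip_width: -0.003
grasp_force: 0.8
```

>>> jog_arm(moves=[-0.003, 0, 0.002, 0, -0.006, 0, 0.0035, 0, -0.009, 0, 0.005, 0, -0.012, 0, 0.007, 0, -0.015, 0, 0.009, 0, -0.018, 0, 0.011, 0, -0.021, 0, 0.0135, 0, -0.024, 0, 0.016, 0, -0.026, 0, 0.018, 0, -0.028, 0, 0.02, 0])

```text
time_s: 31.38
tcp_pos: [0.4855, 0.0451, 0.1473]
orientation: [1.0, 0.028, -0.0, 0.0]
contact_force: [0.6, 0.2, 1.8]
grip_width: 0.003
grasp_force: 0.7
```

```bash
cat > chk.py <<'E'
from pl import *
q=np.load('q.npy');s=env.state(); print(incase(s['tcp_pos'],q),s['contact_force'],s['time_s'])
snap('side')
for d in env.trace('side','lid_edge')[:2]:
        v,u=np.nonzero(d['pixels']); print(round(d['p'],2),np.round(d['at']),u.min(),u.max(),v.min(),v.max())
for b in range(30,91,10):
    t=np.radians(b); print(b,[proj('side',case_pt(q,(.075-.15*np.sin(t)+.006*np.cos(t),y,.07+.15*np.cos(t)+.006*np.sin(t)))).round() for y in(.098,-.098)])
E
python3 chk.py
```

```text
[-0.00169122 -0.04977908  0.14726803] [0.61676581 0.15556316 1.79725032] 31.3833
0.82 [398. 277.] 349 441 257 294
30 [array([358., 242.]), array([441., 257.])]
40 [array([354., 251.]), array([437., 266.])]
50 [array([351., 261.]), array([434., 277.])]
60 [array([348., 272.]), array([431., 289.])]
70 [array([345., 283.]), array([429., 301.])]
80 [array([344., 294.]), array([427., 313.])]
90 [array([343., 305.]), array([426., 324.])]
```

>>> jog_arm(moves=[-0.0025, 0, 0.002, 0, -0.005, 0, 0.0045, 0, -0.0075, 0, 0.007, 0, -0.01, 0, 0.0095, 0, -0.012, 0, 0.012, 0, -0.0145, 0, 0.0145, 0, -0.0165, 0, 0.017, 0, -0.0185, 0, 0.02, 0, -0.0205, 0, 0.0225, 0, -0.022, 0, 0.025, 0])

```text
time_s: 32.32
tcp_pos: [0.4637, 0.0439, 0.1222]
orientation: [1.0, 0.028, -0.0, 0.0]
contact_force: [0.7, 0.2, 0.8]
grip_width: 0.002
grasp_force: 0.5
```

>>> jog_arm(moves=[-0.0017, 0, 0.003, 0, -0.0034, 0, 0.0058, 0, -0.005, 0, 0.0088, 0, -0.0066, 0, 0.0118, 0, -0.008, 0, 0.0148, 0, -0.0095, 0, 0.018, 0, -0.0108, 0, 0.0212, 0, -0.012, 0, 0.0245, 0, -0.0133, 0, 0.0277, 0, -0.0143, 0, 0.031, 0])

```text
time_s: 33.15
tcp_pos: [0.4496, 0.0431, 0.0912]
orientation: [1.0, 0.028, -0.0, -0.0]
contact_force: [1.2, -0.2, -0.0]
grip_width: -0.001
grasp_force: 0.4
```

```bash
python3 chk.py
```

```text
[-0.03761168 -0.04984512  0.09117466] [ 1.22280402e+00 -2.01442214e-01 -3.70856903e-04] 33.15
0.8 [390. 296.] 341 441 279 313
0.51 [392. 310.] 361 426 302 322
30 [array([358., 242.]), array([441., 257.])]
40 [array([354., 251.]), array([437., 266.])]
50 [array([351., 261.]), array([434., 277.])]
60 [array([348., 272.]), array([431., 289.])]
70 [array([345., 283.]), array([429., 301.])]
80 [array([344., 294.]), array([427., 313.])]
90 [array([343., 305.]), array([426., 324.])]
```

>>> jog_arm(moves=[-0.001, 0, 0.003, 0, -0.0018, 0, 0.006, 0, -0.0025, 0, 0.009, 0, -0.0032, 0, 0.012, 0, -0.0038, 0, 0.015, 0, -0.0044, 0, 0.018, 0, -0.005, 0, 0.021, 0, -0.0054, 0, 0.0235, 0, -0.0057, 0, 0.026, 0, -0.006, 0, 0.028, 0])

```text
time_s: 34.08
tcp_pos: [0.4437, 0.0428, 0.0632]
orientation: [1.0, 0.028, -0.0, 0.0]
contact_force: [-0.2, -0.3, 0.5]
grip_width: 0.001
grasp_force: 0.3
```

>>> jog_arm(moves=[0, 0, 0.001, 0, 0, 0, 0.002, 0, 0, 0, 0.003, 0, 0, 0, 0.004, 0, 0, 0, 0.005, 0, 0, 0, 0.0055, 0, 0, 0, 0.006, 0, 0, 0, 0.006, 0, 0, 0, 0.006, 0, 0, 0, 0.006, 0])

```text
time_s: 34.92
tcp_pos: [0.4437, 0.0427, 0.062]
orientation: [1.0, 0.029, 0.0, 0.001]
contact_force: [-13.1, 2.0, 39.6]
grip_width: -0.0
grasp_force: 20.0
```

```bash
python3 chk.py
```

```text
[-0.04356398 -0.04998455  0.06198998] [-13.14577868   2.03346372  39.5982093 ] 34.9167
0.82 [386. 304.] 342 441 278 328
0.18 [391. 261.] 387 393 251 266
30 [array([358., 242.]), array([441., 257.])]
40 [array([354., 251.]), array([437., 266.])]
50 [array([351., 261.]), array([434., 277.])]
60 [array([348., 272.]), array([431., 289.])]
70 [array([345., 283.]), array([429., 301.])]
80 [array([344., 294.]), array([427., 313.])]
90 [array([343., 305.]), array([426., 324.])]
```

>>> jog_arm(moves=[0, 0, -0.004, 0, 0, 0, -0.008, 0, 0, 0, -0.015, 0, 0, 0, -0.03, 0, 0, 0, -0.06, 0, 0, 0, -0.09, 0, -0.02, 0, -0.12, 0, -0.04, 0, -0.14, 0, -0.06, 0, -0.16, 0, -0.06, 0, -0.16, 0])

```text
time_s: 35.85
tcp_pos: [0.383, 0.0394, 0.2211]
orientation: [1.0, 0.028, 0.003, -0.001]
contact_force: [0.2, 0.7, -0.1]
grip_width: -0.004
grasp_force: 0.0
```

>>> jog_arm(moves=[0, -0.04, 0, 0, 0, -0.08, 0, 0, 0, -0.12, 0, 0, 0, -0.16, 0, 0, 0, -0.2, 0, 0, 0, -0.2, 0, 0, 0, -0.2, 0, 0, 0, -0.2, 0, 0, 0, -0.2, 0, 0, 0, -0.2, 0, 0])

```text
time_s: 36.68
tcp_pos: [0.3729, 0.238, 0.2173]
orientation: [1.0, 0.027, -0.0, 0.0]
contact_force: [0.8, -0.5, 0.0]
grip_width: 0.001
grasp_force: 0.0
```

```bash
python3 - <<'E'
from pl import *
q=np.load('q.npy');s=env.state(); print(s['tcp_pos'],s['contact_force'],s['time_s'])
def ov(c,im):
    im=cv2.resize(im[:,:,::-1],None,fx=4,fy=4,interpolation=cv2.INTER_CUBIC)
    for P in ([(-.075,.098,.076),(-.075,-.098,.076),(.075,-.098,.076),(.075,.098,.076)],):
        cv2.polylines(im,[np.array([(proj(c,case_pt(q,p))+.5)*4 for p in P]).astype(np.int32)],True,(0,0,255),1)
    return im
o=np.zeros((480,800,3),np.uint8);o[:,:400]=ov('top',snap('top'))[4*190:4*310,4*370:4*470];o[:,400:]=ov('side',snap('side'))[4*230:4*350,4*340:4*440]
cv2.imwrite('pics/fin.png',o)
E
```

```text
[0.37289369 0.23803601 0.21730885] [ 0.78069294 -0.53134035  0.01404455] 36.6833
```

View pics/fin.png

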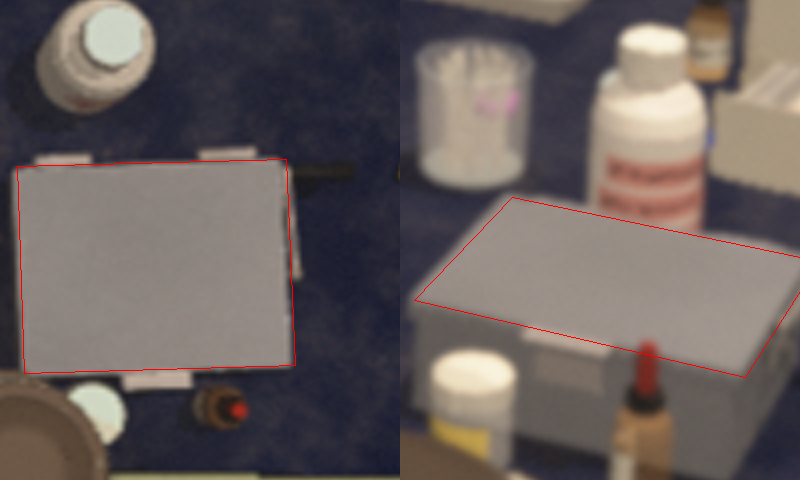

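The lid lies shut on the rim: the top view's lid outline (17–295, 160–373) matches the model. The jar, dropper bottle and reagent bottle are still standing where they were.

```bash
python3 -c "
from rig import env
print(env.close_job())"
```

```text
the job is handed in; nothing more can be done
None
```

The job is handed in at about 37 s of the 64 s allowed: the plate is tucked under the lip, flat on the runners and released, the stay is broken and the lid is shut. The last pictures show the lid down on the rim and the bottles and jar still standing in place.

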